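Make up two seasoning sets on the back step

ROBOT

A 6-joint arm with a two-finger parallel gripper is mounted at the origin on the work surface. World frame = base frame: x ahead of the robot, y to its left, z up, the work surface at z = 0. Lengths are in m, angles in rad, forces in N, time in s.
With the tool pointing down it reaches from about 0.35 to 0.975 m from the base axis. Payload 17.4 kg.
Tool frame: the origin (TCP) lies on the centre line of the jaws, within the pads' length; the fingertips stand 25 mm ahead of it and the grasp point (between the pads) lies 6 mm ahead of it; z points along the fingers, y is the line along which they close (so a half turn about z gives the same grasp; the last joint's range is limited). The gripper opens to 85 mm and grips with 20 to 120 N. Pads are 22 mm wide; open, the fingers measure 114 mm over their backs; the gripper's body (76 mm by 85 mm) begins 54 mm behind the grasp point. The pads swing forward as they close: fully open they stand 13 mm farther back than shut.
Start: joints at [1.166, 0.116, 1.442, -0, 1.584, -0.038], TCP at [0.242, 0.63, 0.256] pointing down, gripper open.
Joint ranges: [-2.83, 2.83], [-0.83, 2.19], [0.07, 2.5], [-1.14, 4.28], [0.01, 3], [-2.97, 2.97]. Speed limits (rad/s): [1.89, 1.89, 2.22, 3.14, 3.14, 3.14].

INTERFACE

Orientations are given as a rotation vector (axis times angle).
In Python, from bench import * gives the robot as it stands.
- The arm moves only by the tool drive_tool, never from a script. Its argument "targets" is a list of rows, each a list of 3 entries, a list of its own where there are three numbers: the turn, a rotation vector about the tool's x, y, z in rad, then the shift along the tool's x, y, z in cm, then the finger opening in cm, from 0 to 8.54. A call has 1 to 12 rows; each row shifts and turns the commanded pose from where the row before left it, along the tool's axes as they then stand; what a row does not reach is not made up. A row lasts 1/8 s, in which the tool goes at most 62.5 mm and 10.7 degrees, less where a joint would pass 70% of its speed; a pose out of reach is approached as far as the arm can. A call is refused whole if a number of a shift passes 6.25 or a number of a turn 0.188, either way. A call with a gripper value outside its range is refused whole. The fingers move at their own pace and stop on an object; "squeeze" is the grip in N (left out, the last holds). Time passes only in rows, so rows that do not move let the fingers close. It gives the time, the measured TCP pose, the force, the opening and the grip force at its end, in the units of the state.
- observe(): the state, without advancing time (a new reading comes with each control period).
- camera(name): name is "side" or "top"; returns the picture (384x512x3 uint8, red, green, blue); there is no depth.
- get_calibration(name): a dict with "camera_matrix" (3x3 intrinsics, pixels), "k1" (the pictures are not rectified: a ray, as slopes to the right and down, at radius r is drawn at 1 + k1 r^2 times it, then the intrinsics apply), "rvec" (rotation vector, rad) and "tvec" (3), from world to camera coordinates, as OpenCV has them. Camera axes: x right, y down, z forward; pixel columns grow to the right and rows downward; lengths in m; the calibration is good to about 2 mm. A picture is of the moment at which its call begins. get_calibration takes no time and is no camera call.
- sign_off(): hands the job in; it is judged then, once.
The state is a dict: "clock": time; "joint_pos": joint angles; "joint_vel": joint speeds; "effort": joint torques, N m; "position": TCP position; "tool_rot": TCP orientation; "ft_force": force on the tool from outside, world axes, zero at the start; "moment": the same for the moment, N m; "grip_width": finger opening in m; "grip_force": force on a finger pad.
Only numpy, scipy, OpenCV 4.12 (cv2) and the standard library are available. Lean on these libraries where they do the work, as an engineer would, in place of code of your own. Each camera call takes 0.05 s, during which the arm holds its last target. There are 200 camera calls.

TASK

Make up two seasoning sets for the tables: stand the blue ramekin and the green-lidded shaker side by side on the yellow plate, and the white ramekin and the red-lidded shaker side by side on the green tray, each upright and flat on the floor of its plate or tray. Leave the black-lidded shaker in the rack, don't shift the mortar or the herb pot, and don't tip any shaker or ramekin over.

Things in the scene. Friction and masses are not known exactly. Their poses are not given: they have to be found in the camera images.
- plate: round yellow melamine plate, fixed to the step, 196 mm across and 18 mm high. Its flat floor is 5 mm above the step and 74 mm in radius, from there the rim slopes up outwards. Origin: centre of its underside, on the step (z = 0), z up; yaw means nothing
- tray: rectangular green melamine tray, fixed to the step, 150 mm along its own x by 190 mm along its own y, walls 5 mm thick and 16 mm high; flat floor 140 x 180 mm, 5 mm above the step. Origin: centre of its underside, on the step, z up
- rack: white plastic spice rack, fixed: open-topped box 60 mm along its x, 190 mm along its y, 40 mm high, walls and floor 5 mm; two dividers make three compartments along y (50 x 57 mm, 62 mm apart, the middle one at the origin), a shaker loose in each, about 22 mm between shakers: fingers fit best closing along the rack's x. Origin: centre of underside, on the step, z up
- shaker_red: empty glass shaker, an upright cylinder 40 mm across and 98 mm tall, clear glass with a flush red plastic lid as its top 24 mm; 90 g; can be gripped across its 40 mm anywhere. Belongs on the green tray. Starts upright in any one of the rack's compartments, on their 5 mm floor. Origin: centre of its underside, z up; yaw means nothing
- shaker_green: empty glass shaker, an upright cylinder 40 mm across and 98 mm tall, clear glass with a flush green plastic lid as its top 24 mm; 90 g; can be gripped across its 40 mm anywhere. Belongs on the yellow plate. Starts upright in any one of the rack's compartments, on their 5 mm floor. Origin: centre of its underside, z up; yaw means nothing
- shaker_black: empty glass shaker, an upright cylinder 40 mm across and 98 mm tall, clear glass with a flush black plastic lid as its top 24 mm; 90 g; can be gripped across its 40 mm anywhere. Stays in the rack. Starts upright in any one of the rack's compartments, on their 5 mm floor. Origin: centre of its underside, z up; yaw means nothing
- ramekin_white: empty white ceramic ramekin, round and straight-sided, 62 mm outside diameter, 42 mm tall, open at the top, wall 4 mm, bottom 6 mm thick; about 130 g; can be gripped across its 62 mm outside. Belongs on the green tray. Starts standing upright on the step. Origin: centre of its underside, z up; yaw means nothing
- ramekin_blue: empty blue ramekin, round and straight-sided, 62 mm outside diameter, 42 mm tall, open at the top, wall 4 mm, bottom 6 mm thick; about 130 g; can be gripped across its 62 mm outside. Belongs on the yellow plate. Starts standing upright on the step. Origin: centre of its underside, z up; yaw means nothing
- mortar: black stone mortar with its dark grey stone pestle leaning in it (both one piece here), 132 mm across the rim, 85 mm high, the pestle's knob reaching 170 mm high and 90 mm out from the axis along the mortar's own x; 2.4 kg, bystander, loose. Origin: centre of its underside, z up
- herb_pot: terracotta pot with a small green herb, 110 mm across, 80 mm high, about 130 mm with the leaves; 0.8 kg, bystander, loose. Origin: centre of its underside, z up
Not all that is in view belongs to the job. There is more than one size of the ramekin_blue; the one meant has the size given above.

How it is judged:
By the outcome, as a careful person would: the job done as asked, in the order asked, and still so for the second after the job is handed in, with the robot touching nothing.
It also fails if it takes over 118 s, if anything falls off the work surface, if the arm or the gripper's body presses on something with over 40 N, if the wrist force passes 120 N, or if a joint passes its speed limit or range.

## Working session

There is one attempt and no reset: what is moved stays moved. The work goes in short steps, Python scripts to look and compute and a tool call to move; the robot and the scene stay as the last step left them, time stands still between calls to the robot, and variables do not carry over. Pictures are saved under pics/ and viewed, at most 14 in all, crops included, and the job is handed in when it is done.

Besides the shell and the picture viewer there is one more tool, called after "Emit:" as name([rows], argument=value, ...), one row to a line, values as JSON. drive_tool: Moves the arm, as the interface text tells. Its arguments: {"type":"object","properties":{"targets":{"type":"array","items":{"type":"array"}},"squeeze":{"type":"number"}},"required":["targets"]}

```bash
ls; mkdir -p pics; cat > h.py <<'E'
from bench import *
import numpy as np, cv2
def cal(n):
    c=get_calibration(n); return np.array(c["camera_matrix"],float),np.array([c["k1"],0,0,0],float),np.array(c["rvec"],float).reshape(3),np.array(c["tvec"],float).reshape(3)
def proj(n,P):
    K,d,r,t=cal(n); return cv2.projectPoints(np.array(P,float).reshape(-1,1,3),r,t,K,d)[0].reshape(-1,2)
def ray(n,uv):
    K,d,r,t=cal(n); x=cv2.undistortPoints(np.array(uv,float).reshape(-1,1,2),K,d).reshape(-1,2)
    R=cv2.Rodrigues(r)[0]; D=np.c_[x,np.ones(len(x))]@R; return -R.T@t,D
def atz(n,uv,z):
    C,D=ray(n,uv); return C+D*((np.reshape(z,(-1,1))-C[2])/D[:,2:])
def snap(n,f):
    im=camera(n); cv2.imwrite(f"pics/{f}.png",cv2.cvtColor(im,cv2.COLOR_RGB2BGR)); return im
E
python3 - <<'E'
from h import *
for n in("top","side"):
    snap(n,n+"0"); im=cv2.imread(f"pics/{n}0.png"); cv2.imwrite(f"pics/{n}0b.png",cv2.resize(im,(800,600),interpolation=cv2.INTER_CUBIC))
    K,d,r,t=cal(n); print(n,K.tolist(),d[0],-cv2.Rodrigues(r)[0].T@t)
print(observe())
E
```

```text
pics
top [[361.825561468741, 0.0, 257.1960952287633], [0.0, 361.825561468741, 191.46792202160537], [0.0, 0.0, 1.0]] -0.058332462719092835 [0.50386007 0.01469914 1.00027715]
side [[496.73152828092503, 0.0, 249.39441049939032], [0.0, 496.73152828092503, 187.43763454008345], [0.0, 0.0, 1.0]] -0.17043714898854667 [-0.21062015 -0.78940151  0.83735774]
{'clock': 0.1, 'joint_pos': array([ 1.16621632e+00,  1.16431693e-01,  1.44222181e+00,  4.42588379e-06,
        1.58401821e+00, -3.77888782e-02]), 'joint_vel': array([-0.00054643,  0.00033004, -0.00383005, -0.00056033,  0.00293486,
       -0.00093174]), 'effort': array([ 1.98912581e-03, -7.33661413e+01, -6.33793616e+01,  1.22626074e-05,
        5.23368915e-03,  1.53202780e-05]), 'position': array([0.24200769, 0.62995539, 0.25562576]), 'tool_rot': array([-5.72885740e-01, -3.08867109e+00,  1.65203345e-03]), 'ft_force': array([-0.17774027,  0.47982132, -0.31655792]), 'moment': array([0.02528366, 0.00694933, 0.01667921]), 'grip_force': 0.0, 'grip_width': 0.08536316373990142}
```

View pics/top0b.png

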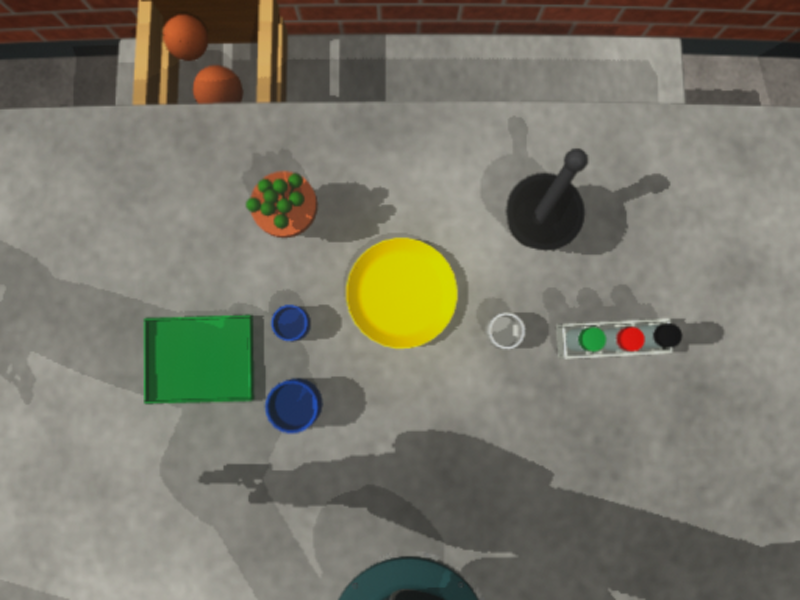

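View pics/side0b.png

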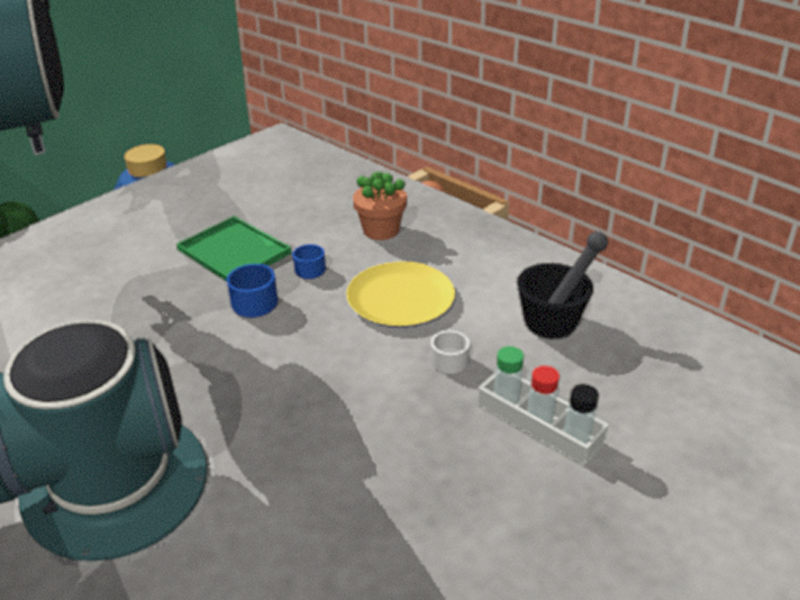

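The top view shows the blue ramekin of the right size at (291,323), the larger decoy at (293,405), the white ramekin at (507,331), and the green, red and black lids at (592,339), (631,339) and (667,335). It also shows the plate at (402,292) and the tray at (199,359). The side view shows the same layout, all on one level. Next I measure by colour segmentation.

```bash
cat > m.py <<'E'
from h import *
im=cv2.imread("pics/top0.png"); hsv=cv2.cvtColor(im,cv2.COLOR_BGR2HSV)
def seg(name,lo,hi,c,rad,z):
    m=cv2.inRange(hsv,np.array(lo),np.array(hi)); k=np.zeros_like(m); cv2.circle(k,(int(c[0]/1.5625),int(c[1]/1.5625)),int(rad/1.5625),255,-1); m&=k
    cs=cv2.findContours(m,cv2.RETR_EXTERNAL,cv2.CHAIN_APPROX_NONE)[0]; q=max(cs,key=cv2.contourArea)
    w=atz("top",q.reshape(-1,2),z)[:,:2]; (cx,cy),r=cv2.minEnclosingCircle((w*1000).astype(np.float32))
    mn,mx=w.min(0),w.max(0)
    print(name,"circ",round(cx),round(cy),round(r),"bbox mid",(500*(mn+mx)).round(),"size",(1000*(mx-mn)).round()); return w
seg("blue",(100,90,30),(135,255,255),(291,323),30,.042)
seg("big",(100,90,30),(135,255,255),(293,405),38,.05)
seg("plate",(22,120,60),(38,255,255),(402,292),70,.018)
w=seg("tray",(50,90,30),(85,255,255),(199,359),80,.016)
r=cv2.minAreaRect((w*1000).astype(np.float32)); print("tray",r)
seg("green",(50,90,30),(85,255,255),(592,339),22,.103)
hsv2=hsv.copy(); hsv[...,0]=(hsv[...,0].astype(int)+20)%180
seg("red",(10,150,60),(30,255,255),(631,339),22,.103)
hsv=hsv2; seg("black",(0,0,0),(180,255,45),(667,335),20,.103)
seg("herb",(3,100,60),(15,255,255),(283,204),45,.08)
seg("mortar",(0,0,0),(180,255,50),(545,212),42,.085)
print("white", atz("top",np.array([[507,331]])/1.5625,.042))
c=im[185:240,305:445]; cv2.imwrite("pics/c1.png",cv2.resize(c,(784,308),interpolation=cv2.INTER_CUBIC))
E
python3 m.py
```

```text
blue circ 541 197 32 bbox mid [542. 196.] size [58. 61.]
big circ 402 190 47 bbox mid [402. 190.] size [85. 89.]
plate circ 594 7 98 bbox mid [594.   7.] size [192. 194.]
tray circ 479 363 119 bbox mid [480. 363.] size [149. 193.]
tray ((479.6183166503906, 361.8175354003906), (149.20526123046875, 190.92559814453125), 1.3681542873382568)
green circ 510 -297 22 bbox mid [ 510. -297.] size [38. 43.]
red circ 509 -359 22 bbox mid [ 509. -359.] size [38. 42.]
black circ 514 -421 22 bbox mid [ 513. -421.] size [35. 42.]
herb circ 735 202 56 bbox mid [732. 201.] size [100. 106.]
mortar circ 723 -232 67 bbox mid [ 722. -233.] size [127. 126.]
white [[ 0.5238926  -0.17271495  0.042     ]]
```

View pics/c1.png

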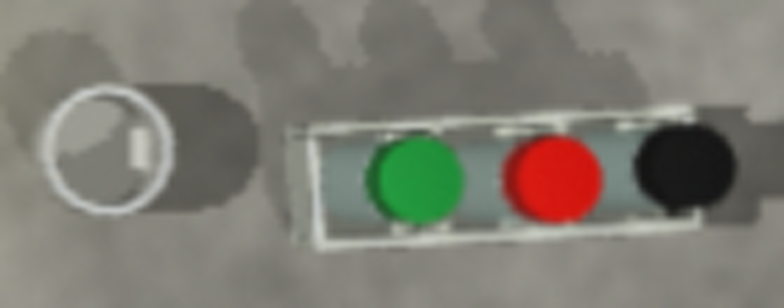

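The crop puts the white ramekin's ring at crop pixel (108,149), which is (324.3,211.6) in the full picture. The rack is turned by about +3°, and the lids are where the segmentation put them. Sizes agree: 62 mm ramekins, 40 mm lids and a 62 mm pitch. I start moving: turn the tool so that y points along world x and x along world y, then head for the blue ramekin.

Emit:
drive_tool([
  [[0, 0, 0.172], [0, 0, 0], 8.54],
  [[0, 0, 0.172], [0, 0, 0], 8.54],
  [[0, 0, 0.172], [0, 0, 0], 8.54],
  [[0, 0, 0.172], [0, 0, 0], 8.54],
  [[0, 0, 0.172], [0, 0, 0], 8.54],
  [[0, 0, 0.172], [0, 0, 0], 8.54],
  [[0, 0, 0.172], [0, 0, 0], 8.54],
  [[0, 0, 0], [-4, 3, 0], 8.54],
  [[0, 0, 0], [-4, 3, 0], 8.54],
  [[0, 0, 0], [-4, 3, 0], 8.54],
  [[0, 0, 0], [-4, 3, 0], 8.54],
  [[0, 0, 0], [-4, 3, 0], 8.54],
], squeeze=40)

```text
clock: 1.6
position: [0.3927, 0.4286, 0.256]
tool_rot: [2.221, 2.222, -0.001]
ft_force: [-0.2, 0.3, -0.0]
grip_width: 0.0855
grip_force: 0.0
```

```bash
cat > s.py <<'E'
from h import *
import sys
s=observe(); R=cv2.Rodrigues(s["tool_rot"])[0]; p=s["position"]
print("t",round(s["clock"],2),"p",p.round(4),"R",R.round(3).tolist(),"w",round(s["grip_width"],4),"gf",round(s["grip_force"],1),"F",s["ft_force"].round(1))
if len(sys.argv)>3: print("shift cm",(100*R.T@(np.array(sys.argv[1:4],float)-p)).round(2))
E
python3 s.py .5415 .1965 .2; python3 -c "
from h import *
print(atz('top',[[324.3,211.6]],.042))"
```

```text
t 1.6 p [0.3927 0.4286 0.256 ] R [[-0.0, 1.0, -0.0], [1.0, 0.0, -0.0], [-0.0, -0.0, -1.0]] w 0.0855 gf 0.0 F [-0.2  0.3 -0. ]
shift cm [-23.21  14.87   5.61]
[[ 0.52453262 -0.17224662  0.042     ]]
```

I overlay the predicted rims on both pictures to check the centres before grasping.

```bash
cat > ov.py <<'E'
from h import *
obj={"blue":(.5415,.1965,.031,.042,0),"white":(.5245,-.1722,.031,.042,0),"g":(.510,-.297,.02,.103,.079),"r":(.5095,-.359,.02,.103,.079),"k":(.5135,-.421,.02,.103,.079)}
a=np.linspace(0,2*np.pi,60)
out=[]
for n,rois in(("top",[(170,190,40,40),(305,190,140,45)]),("side",[(180,150,40,35),(270,205,125,90)])):
    im=cv2.imread(f"pics/{n}0.png"); big=cv2.resize(im,None,fx=5,fy=5,interpolation=cv2.INTER_CUBIC)
    for x,y,r,z1,z0 in obj.values():
        for z in(z1,z0):
            p=proj(n,np.c_[x+r*np.cos(a),y+r*np.sin(a),0*a+z]); cv2.polylines(big,[((p*5+2)).astype(np.int32)],True,(255,0,255),1)
    for x,y,w,h in rois: out.append(big[y*5:(y+h)*5,x*5:(x+w)*5])
W=np.zeros((455,800,3),np.uint8)
b,c,d,e=out
W=np.zeros((600,800,3),np.uint8); 
c2=cv2.resize(c,None,fx=.8,fy=.8); 
W[:180,:560]=c2; W[:200,590:790]=b; W[210:385,590:790]=d
W[185:185+405,:563]=cv2.resize(e,None,fx=.9,fy=.9)[:405,:563]
cv2.imwrite("pics/ov.png",W)
E
python3 ov.py
```

```text
Traceback (most recent call last):
  File "ov.py", line 16, in <module>
    W[185:185+405,:563]=cv2.resize(e,None,fx=.9,fy=.9)[:405,:563]
    ~^^^^^^^^^^^^^^^^^^
ValueError: could not broadcast input array from shape (405,562,3) into shape (405,563,3)
```

```bash
sed -i 's/563/562/g' ov.py; python3 ov.py
```

```text
(no output)
```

View pics/ov.png

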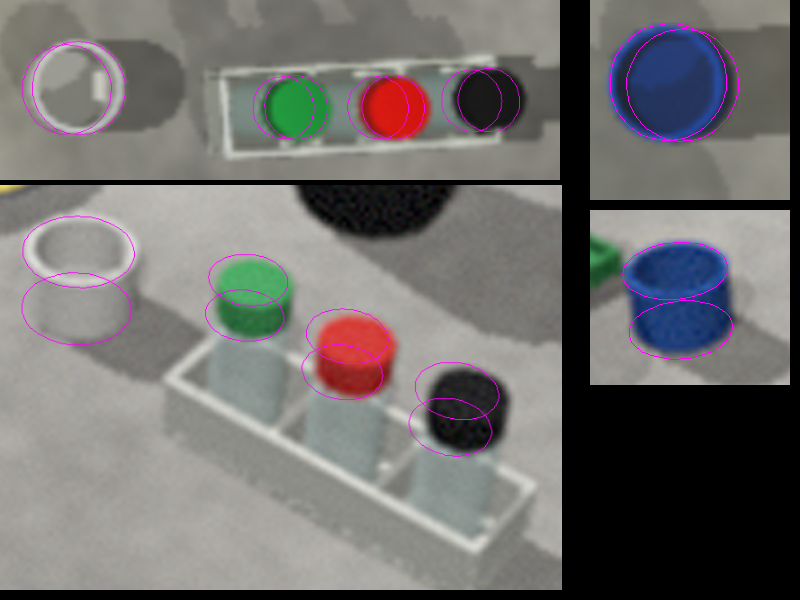

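```bash
python3 - <<'E'
from h import *
for n,P,d in(("g",(.510,-.297,.103),(1.4,1.0)),("r",(.5095,-.359,.103),(2,1.3)),("k",(.5135,-.421,.103),(2.6,1.5)),("w",(.5245,-.1722,.042),(.3,0))):
    q=proj("side",P)+np.array(d); print(n,atz("side",q,P[2]).round(4))
# top: right edge (outer) of lids in overlay px -> full px
for n,u,v in(("g",329,107),("r",430,107),("k",524,101)):
    print(n,atz("top",[[(u/.8/5)+305-.4,v/.8/5+190-.4]],.103).round(4))
E
python3 s.py .5415 .1965 .15
```

```text
g [[ 0.5094 -0.3015  0.103 ]]
r [[ 0.509  -0.3648  0.103 ]]
k [[ 0.5134 -0.4278  0.103 ]]
w [[ 0.525  -0.1727  0.042 ]]
g [[ 0.5101 -0.3178  0.103 ]]
r [[ 0.5095 -0.3825  0.103 ]]
k [[ 0.5127 -0.4437  0.103 ]]
t 1.6 p [0.3927 0.4286 0.256 ] R [[-0.0, 1.0, -0.0], [1.0, 0.0, -0.0], [-0.0, -0.0, -1.0]] w 0.0855 gf 0.0 F [-0.2  0.3 -0. ]
shift cm [-23.21  14.88  10.61]
```

Emit:
drive_tool([
  [[0, 0, 0], [-3.87, 2.48, 1.77], 8.54],
  [[0, 0, 0], [-3.87, 2.48, 1.77], 8.54],
  [[0, 0, 0], [-3.87, 2.48, 1.77], 8.54],
  [[0, 0, 0], [-3.87, 2.48, 1.77], 8.54],
  [[0, 0, 0], [-3.87, 2.48, 1.77], 8.54],
  [[0, 0, 0], [-3.86, 2.48, 1.76], 8.54],
  [[0, 0, 0], [0, 0, 2.5], 8.54],
  [[0, 0, 0], [0, 0, 2.5], 8.54],
  [[0, 0, 0], [0, 0, 2.5], 8.54],
  [[0, 0, 0], [0, 0, 2], 8.54],
  [[0, 0, 0], [0, 0, 1.5], 8.54],
  [[0, 0, 0], [0, 0, 1.2], 8.54],
])

```text
clock: 3.1
position: [0.5409, 0.1981, 0.0276]
tool_rot: [2.221, 2.221, 0.0]
ft_force: [0.5, -0.4, -0.7]
grip_width: 0.0853
grip_force: 0.0
```

Emit:
drive_tool([
  [[0, 0, 0], [0, 0, 0], 7.5],
  [[0, 0, 0], [0, 0, 0], 6.8],
  [[0, 0, 0], [0, 0, 0], 6.4],
  [[0, 0, 0], [0, 0, 0], 5.8],
  [[0, 0, 0], [0, 0, 0], 5.8],
  [[0, 0, 0], [0, 0, 0], 5.8],
], squeeze=30)

```text
clock: 3.85
position: [0.5413, 0.1981, 0.0292]
tool_rot: [2.221, 2.221, 0.002]
ft_force: [-1.1, -0.3, 5.8]
grip_width: 0.0616
grip_force: 32.9
```

```bash
python3 s.py .594 .040 .12
```

```text
t 3.85 p [0.5413 0.1981 0.0292] R [[0.0, 1.0, 0.001], [1.0, -0.0, 0.0], [0.0, 0.001, -1.0]] w 0.0616 gf 32.9 F [-1.1 -0.3  5.8]
shift cm [-15.81   5.28  -9.08]
```

Emit:
drive_tool([
  [[0, 0, 0], [0, 0, -1.5], 5.8],
  [[0, 0, 0], [0, 0, -2.5], 5.8],
  [[0, 0, 0], [0, 0, -2.5], 5.8],
  [[0, 0, 0], [-2, 0.7, 0], 5.8],
  [[0, 0, 0], [-3.2, 1.1, 0], 5.8],
  [[0, 0, 0], [-3.2, 1.1, 0], 5.8],
  [[0, 0, 0], [-3.2, 1.1, 0], 5.8],
  [[0, 0, 0], [-2.6, 0.87, 0], 5.8],
  [[0, 0, 0], [-1.5, 0.5, 0], 5.8],
  [[0, 0, 0], [0, 0, 2], 5.8],
  [[0, 0, 0], [0, 0, 2], 5.8],
  [[0, 0, 0], [0, 0, 0], 5.8],
])

```text
clock: 5.35
position: [0.5931, 0.0416, 0.0503]
tool_rot: [-2.218, -2.22, 0.005]
ft_force: [-0.3, 0.0, -1.5]
grip_width: 0.0613
grip_force: 33.3
```

```bash
python3 s.py .594 .041 .034; python3 -c "
from h import *
im=snap('side','s1'); cv2.imwrite('pics/s1b.png',cv2.resize(cv2.imread('pics/s1.png')[120:270,150:350],(800,600),interpolation=cv2.INTER_CUBIC))"
```

```text
t 5.35 p [0.5931 0.0416 0.0503] R [[-0.001, 1.0, -0.004], [1.0, 0.001, -0.0], [-0.0, -0.004, -1.0]] w 0.0613 gf 33.3 F [-0.3  0.  -1.5]
shift cm [-0.06  0.1   1.63]
```

View pics/s1b.png

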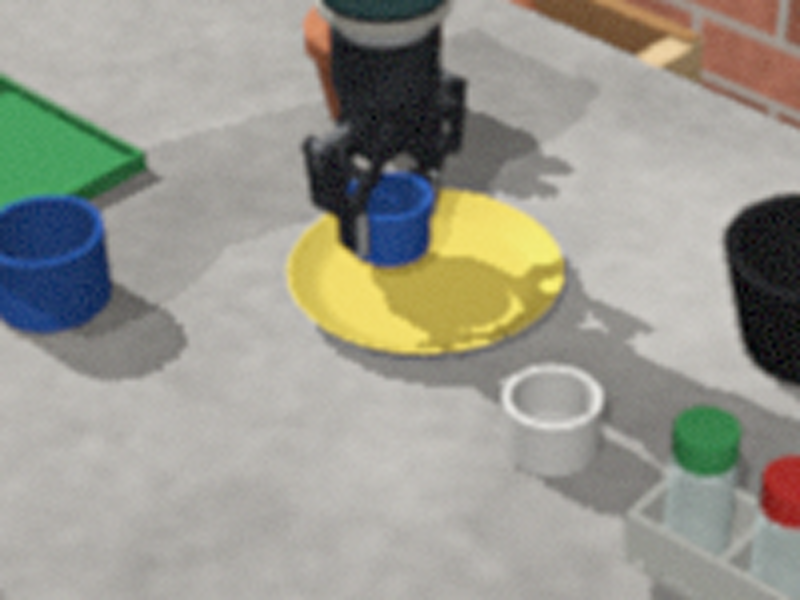

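The blue ramekin is held upright at (390,220), over the left part of the plate. I lower it gently.

Emit:
drive_tool([
  [[0, 0, 0], [0, 0, 0.7], 5.8],
  [[0, 0, 0], [0, 0, 0.5], 5.8],
  [[0, 0, 0], [0, 0, 0.3], 5.8],
  [[0, 0, 0], [0, 0, 0.1], 5.8],
  [[0, 0, 0], [0, 0, 0], 5.8],
])

```text
clock: 6.02
position: [0.5946, 0.041, 0.0373]
tool_rot: [2.221, 2.221, 0.0]
ft_force: [-0.1, 0.2, -2.6]
grip_width: 0.0612
grip_force: 33.3
```

Emit:
drive_tool([
  [[0, 0, 0], [0, 0, 0.2], 5.8],
  [[0, 0, 0], [0, 0, 0.1], 5.8],
  [[0, 0, 0], [0, 0, 0], 5.8],
])

```text
clock: 6.4
position: [0.5946, 0.041, 0.0342]
tool_rot: [2.221, 2.221, 0.0]
ft_force: [0.2, 0.3, -0.6]
grip_width: 0.0614
grip_force: 33.4
```

Emit:
drive_tool([
  [[0, 0, 0], [0, 0, 0.1], 5.8],
  [[0, 0, 0], [0, 0, 0], 5.8],
])

```text
clock: 6.65
position: [0.5948, 0.041, 0.0342]
tool_rot: [2.221, 2.221, 0.0]
ft_force: [-6.3, -1.1, 11.1]
grip_width: 0.0616
grip_force: 34.3
```

Contact, so I release and rise.

Emit:
drive_tool([
  [[0, 0, 0], [0, 0, 0], 6.6],
  [[0, 0, 0], [0, 0, 0], 7.4],
  [[0, 0, 0], [0, 0, 0], 8.2],
  [[0, 0, 0], [0, 0, 0], 8.5],
  [[0, 0, 0], [0, 0, -1], 8.5],
  [[0, 0, 0], [0, 0, -2], 8.5],
  [[0, 0, 0], [0, 0, -4], 8.5],
  [[0, 0, 0], [0, 0, -5], 8.5],
  [[0, 0, 0], [0, 0, -4], 8.5],
])

```text
clock: 7.78
position: [0.5947, 0.041, 0.1972]
tool_rot: [2.22, 2.22, 0.003]
ft_force: [0.4, 0.1, 0.2]
grip_width: 0.085
grip_force: 0.0
```

```bash
python3 s.py .5095 -.300 .19; python3 -c "
from h import *
im=snap('side','s2'); cv2.imwrite('pics/s2b.png',cv2.resize(cv2.imread('pics/s2.png')[120:270,150:350],(800,600),interpolation=cv2.INTER_CUBIC))"
```

```text
t 7.78 p [0.5947 0.041  0.1972] R [[-0.0, 1.0, 0.003], [1.0, 0.0, 0.0], [0.0, 0.003, -1.0]] w 0.085 gf 0.0 F [0.4 0.1 0.2]
shift cm [-34.1   -8.52   0.69]
```

View pics/s2b.png

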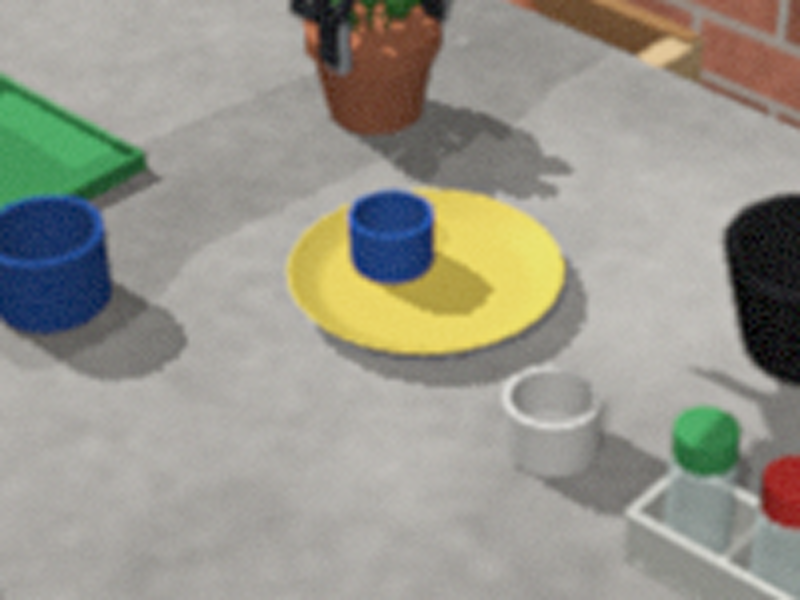

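The blue ramekin stands flat on the plate at (390,235). Next, the green shaker.

Emit:
drive_tool([
  [[0, 0, 0], [-3, -0.75, 0], 8.5],
  [[0, 0, 0], [-4.5, -1.1, 0], 8.5],
  [[0, 0, 0], [-4.5, -1.1, 0], 8.5],
  [[0, 0, 0], [-4.5, -1.1, 0], 8.5],
  [[0, 0, 0], [-4.5, -1.1, 0], 8.5],
  [[0, 0, 0], [-4.5, -1.15, 0], 8.5],
  [[0, 0, 0], [-4.5, -1.1, 0], 8.5],
  [[0, 0, 0], [-4.1, -1.1, 0], 8.5],
  [[0, 0, 0], [0, 0, 2], 8.5],
  [[0, 0, 0], [0, 0, 2.5], 8.5],
  [[0, 0, 0], [0, 0, 2.5], 8.5],
  [[0, 0, 0], [0, 0, 0], 8.5],
])

```text
clock: 9.32
position: [0.509, -0.2989, 0.1217]
tool_rot: [-2.219, -2.22, 0.001]
ft_force: [0.2, 0.1, 0.5]
grip_width: 0.0853
grip_force: 0.0
```

```bash
python3 s.py .5095 -.300 .092; python3 -c "
from h import *
im=snap('side','s3'); cv2.imwrite('pics/s3b.png',cv2.resize(cv2.imread('pics/s3.png')[170:320,240:440],(800,600),interpolation=cv2.INTER_CUBIC))"
```

```text
t 9.32 p [ 0.509  -0.2989  0.1217] R [[-0.001, 1.0, -0.002], [1.0, 0.001, 0.002], [0.002, -0.002, -1.0]] w 0.0853 gf 0.0 F [0.2 0.1 0.5]
shift cm [-0.12  0.05  2.97]
```

View pics/s3b.png

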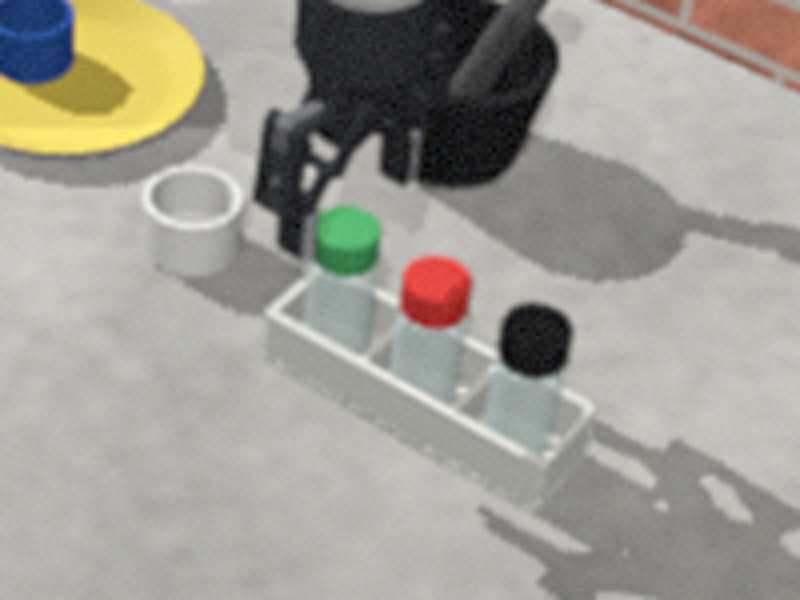

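The fingers straddle the green lid at (347,240), centred on it. I descend and close.

Emit:
drive_tool([
  [[0, 0, 0], [-0.1, 0, 1.5], 8.5],
  [[0, 0, 0], [0, 0, 1.4], 8.5],
  [[0, 0, 0], [0, 0, 0], 7],
  [[0, 0, 0], [0, 0, 0], 5.5],
  [[0, 0, 0], [0, 0, 0], 4.6],
  [[0, 0, 0], [0, 0, 0], 4.2],
  [[0, 0, 0], [0, 0, 0], 3.6],
  [[0, 0, 0], [0, 0, 0], 3.6],
  [[0, 0, 0], [0, 0, 0], 3.6],
], squeeze=30)

```text
clock: 10.5
position: [0.5097, -0.3011, 0.0946]
tool_rot: [2.221, 2.221, 0.0]
ft_force: [-1.2, 0.4, 5.5]
grip_width: 0.0391
grip_force: 30.3
```

Emit:
drive_tool([
  [[0, 0, 0], [0, 0, -1], 3.6],
  [[0, 0, 0], [0, 0, -2], 3.6],
  [[0, 0, 0], [0, 0, -2], 3.6],
  [[0, 0, 0], [0, 0, -2], 3.6],
  [[0, 0, 0], [0, 0, -2], 3.6],
  [[0, 0, 0], [0, 0, -2], 3.6],
  [[0, 0, 0], [0, 0, -2], 3.6],
  [[0, 0, 0], [0, 0, 0], 3.6],
])

```text
clock: 11.5
position: [0.51, -0.3013, 0.2261]
tool_rot: [2.22, 2.22, 0.001]
ft_force: [0.0, 0.3, -1.6]
grip_width: 0.0389
grip_force: 30.3
```

```bash
python3 s.py .594 -.035 .12
```

```text
t 11.5 p [ 0.51   -0.3013  0.2261] R [[0.0, 1.0, 0.002], [1.0, -0.0, -0.001], [-0.001, 0.002, -1.0]] w 0.0389 gf 30.3 F [ 0.   0.3 -1.6]
shift cm [26.64  8.38 10.6 ]
```

Emit:
drive_tool([
  [[0, 0, 0], [1.5, 0.5, 0], 3.6],
  [[0, 0, 0], [3, 1, 0], 3.6],
  [[0, 0, 0], [4, 1.25, 0], 3.6],
  [[0, 0, 0], [4, 1.25, 0], 3.6],
  [[0, 0, 0], [4, 1.25, 0], 3.6],
  [[0, 0, 0], [4, 1.25, 0], 3.6],
  [[0, 0, 0], [3.5, 1.1, 0], 3.6],
  [[0, 0, 0], [1.8, 0.5, 0], 3.6],
  [[0, 0, 0], [0.8, 0.25, 0], 3.6],
  [[0, 0, 0], [0, 0, 2.5], 3.6],
  [[0, 0, 0], [0, 0, 2.5], 3.6],
  [[0, 0, 0], [0, 0, 2.5], 3.6],
])

```text
clock: 13.0
position: [0.5928, -0.0357, 0.1482]
tool_rot: [-2.222, -2.22, 0.001]
ft_force: [0.4, -0.0, -0.7]
grip_width: 0.0392
grip_force: 30.3
```

Emit:
drive_tool([
  [[0, 0, 0], [0, 0, 2], 3.6],
  [[0, 0, 0], [0, 0, 1.5], 3.6],
  [[0, 0, 0], [0, 0, 0.5], 3.6],
  [[0, 0, 0], [0, 0, 0], 3.6],
  [[0, 0, 0], [0, 0, 0], 3.6],
])

```text
clock: 13.62
position: [0.5934, -0.0351, 0.1101]
tool_rot: [2.221, 2.221, 0.001]
ft_force: [-0.0, 0.2, -0.3]
grip_width: 0.0393
grip_force: 30.4
```

```bash
python3 s.py .594 -.035 .095; python3 -c "
from h import *
im=snap('side','s4'); cv2.imwrite('pics/s4b.png',cv2.resize(cv2.imread('pics/s4.png')[120:270,150:350],(800,600),interpolation=cv2.INTER_CUBIC))"
```

```text
t 13.62 p [ 0.5934 -0.0351  0.1101] R [[0.0, 1.0, 0.001], [1.0, -0.0, -0.0], [-0.0, 0.001, -1.0]] w 0.0393 gf 30.4 F [-0.   0.2 -0.3]
shift cm [0.01 0.05 1.51]
```

View pics/s4b.png

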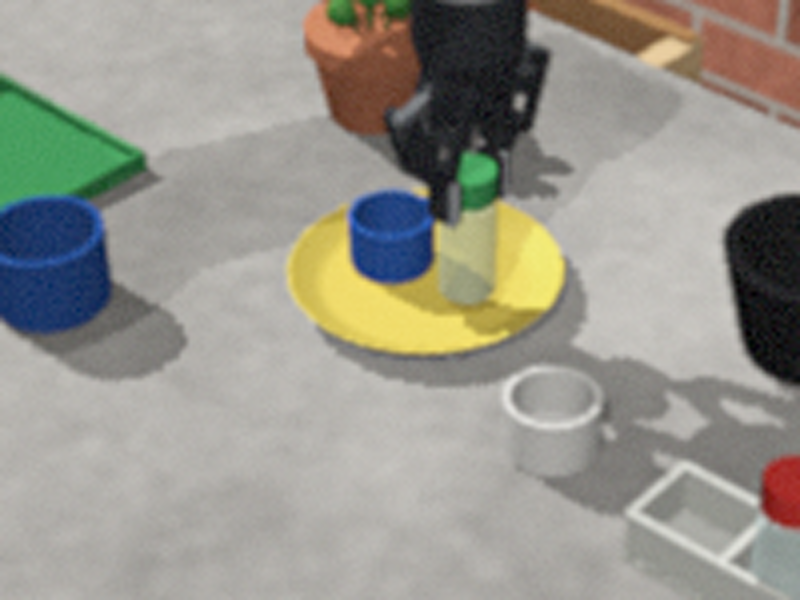

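The shaker is held upright at (468,230), clear of the blue ramekin. I lower it to contact.

Emit:
drive_tool([
  [[0, 0, 0], [0, 0, 0.7], 3.6],
  [[0, 0, 0], [0, 0, 0.5], 3.6],
  [[0, 0, 0], [0, 0, 0.2], 3.6],
  [[0, 0, 0], [0, 0, 0], 3.6],
])

```text
clock: 14.18
position: [0.5931, -0.035, 0.0951]
tool_rot: [-2.221, -2.221, 0.0]
ft_force: [1.2, -0.1, -0.5]
grip_width: 0.0392
grip_force: 30.3
```

Emit:
drive_tool([
  [[0, 0, 0], [0, 0, 0.1], 3.6],
  [[0, 0, 0], [0, 0, 0], 3.6],
])

```text
clock: 14.42
position: [0.5932, -0.035, 0.0947]
tool_rot: [2.221, 2.221, 0.0]
ft_force: [-1.8, -0.1, 3.9]
grip_width: 0.0393
grip_force: 30.7
```

Emit:
drive_tool([
  [[0, 0, 0], [0, 0, 0], 4.2],
  [[0, 0, 0], [0, 0, 0], 4.8],
  [[0, 0, 0], [0, 0, 0], 6],
  [[0, 0, 0], [0, 0, 0], 7.5],
  [[0, 0, 0], [0, 0, 0], 8.5],
  [[0, 0, 0], [0, 0, -1], 8.5],
  [[0, 0, 0], [0, 0, -3], 8.5],
  [[0, 0, 0], [0, 0, -4], 8.5],
  [[0, 0, 0], [0, 0, -2], 8.5],
])

```text
clock: 15.55
position: [0.5936, -0.035, 0.1971]
tool_rot: [2.22, 2.22, 0.003]
ft_force: [-0.5, 0.2, -0.2]
grip_width: 0.0849
grip_force: 0.0
```

```bash
python3 s.py .525 -.1725 .05
```

```text
t 15.55 p [ 0.5936 -0.035   0.1971] R [[-0.0, 1.0, 0.003], [1.0, 0.0, -0.0], [-0.0, 0.003, -1.0]] w 0.0849 gf 0.0 F [-0.5  0.2 -0.2]
shift cm [-13.74  -6.9   14.7 ]
```

Emit:
drive_tool([
  [[0, 0, 0], [-2.75, -1.37, 0], 8.5],
  [[0, 0, 0], [-4, -2, 0], 8.5],
  [[0, 0, 0], [-4, -2, 0], 8.5],
  [[0, 0, 0], [-3, -1.5, 0], 8.5],
  [[0, 0, 0], [0, 0, 3], 8.5],
  [[0, 0, 0], [0, 0, 3.5], 8.5],
  [[0, 0, 0], [0, 0, 3.5], 8.5],
  [[0, 0, 0], [0, 0, 2], 8.5],
  [[0, 0, 0], [0, 0, 0], 8.5],
])

```text
clock: 16.68
position: [0.5239, -0.1723, 0.0732]
tool_rot: [-2.22, -2.22, 0.001]
ft_force: [0.0, -0.2, 0.4]
grip_width: 0.0851
grip_force: 0.0
```

```bash
python3 s.py .525 -.1725 .028; python3 -c "
from h import *
im=snap('side','s5'); cv2.imwrite('pics/s5b.png',cv2.resize(cv2.imread('pics/s5.png')[140:290,190:390],(800,600),interpolation=cv2.INTER_CUBIC))"
```

```text
t 16.68 p [ 0.5239 -0.1723  0.0732] R [[-0.0, 1.0, -0.002], [1.0, 0.0, 0.001], [0.001, -0.002, -1.0]] w 0.0851 gf 0.0 F [ 0.  -0.2  0.4]
shift cm [-0.02  0.12  4.52]
```

View pics/s5b.png

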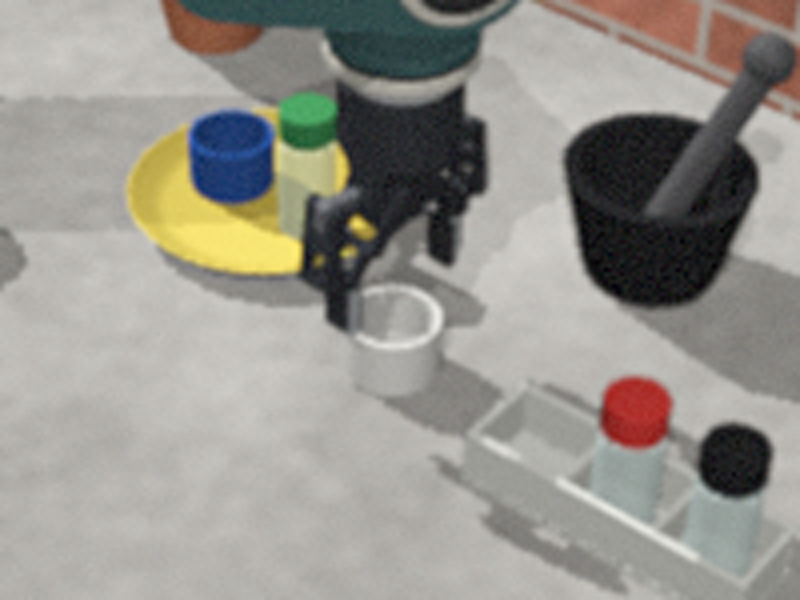

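The green shaker stands on the plate beside the blue ramekin, at (308,170). The fingers straddle the white ramekin at (398,320). I nudge the tool slightly and grasp.

Emit:
drive_tool([
  [[0, 0, 0], [-0.2, 0.1, 1.5], 8.5],
  [[0, 0, 0], [0, 0, 1.5], 8.5],
  [[0, 0, 0], [0, 0, 1.4], 8.5],
  [[0, 0, 0], [0, 0, 0], 7.5],
  [[0, 0, 0], [0, 0, 0], 6.8],
  [[0, 0, 0], [0, 0, 0], 6.4],
  [[0, 0, 0], [0, 0, 0], 5.8],
  [[0, 0, 0], [0, 0, 0], 5.8],
  [[0, 0, 0], [0, 0, 0], 5.8],
], squeeze=30)

```text
clock: 17.85
position: [0.5258, -0.1746, 0.031]
tool_rot: [2.221, 2.221, 0.001]
ft_force: [-0.5, 0.4, 6.4]
grip_width: 0.0607
grip_force: 32.9
```

Emit:
drive_tool([
  [[0, 0, 0], [0, 0, -1], 5.8],
  [[0, 0, 0], [0, 0, -2.5], 5.8],
  [[0, 0, 0], [0, 0, -3.5], 5.8],
  [[0, 0, 0], [0, 0, -3.5], 5.8],
  [[0, 0, 0], [0, 0, -3.5], 5.8],
  [[0, 0, 0], [0, 0, -2.5], 5.8],
  [[0, 0, 0], [0, 0, -0.5], 5.8],
  [[0, 0, 0], [2, -0.2, 0], 5.8],
  [[0, 0, 0], [3.5, -0.3, 0], 5.8],
  [[0, 0, 0], [4, -0.3, 0], 5.8],
  [[0, 0, 0], [4, -0.3, 0], 5.8],
  [[0, 0, 0], [4, -0.3, 0], 5.8],
])

```text
clock: 19.35
position: [0.5103, 0.0026, 0.1988]
tool_rot: [-2.22, -2.221, 0.002]
ft_force: [-0.2, -0.1, -0.6]
grip_width: 0.0604
grip_force: 32.7
```

Emit:
drive_tool([
  [[0, 0, 0], [4, -0.3, 0], 5.8],
  [[0, 0, 0], [4, -0.3, 0], 5.8],
  [[0, 0, 0], [4, -0.3, 0], 5.8],
  [[0, 0, 0], [4, -0.3, 0], 5.8],
  [[0, 0, 0], [4, -0.3, 0], 5.8],
  [[0, 0, 0], [4, -0.3, 0], 5.8],
  [[0, 0, 0], [4, -0.3, 0], 5.8],
  [[0, 0, 0], [4, -0.3, 0], 5.8],
  [[0, 0, 0], [3, -0.3, 0], 5.8],
  [[0, 0, 0], [1.5, -0.2, 0], 5.8],
  [[0, 0, 0], [0, 0, 0], 5.8],
])

```text
clock: 20.72
position: [0.4816, 0.366, 0.1993]
tool_rot: [-2.22, -2.223, 0.002]
ft_force: [0.4, -0.8, -0.4]
grip_width: 0.0601
grip_force: 32.7
```

```bash
python3 s.py .480 .397 .0355
```

```text
t 20.73 p [0.4816 0.366  0.1993] R [[-0.001, 1.0, -0.001], [1.0, 0.001, -0.001], [-0.001, -0.001, -1.0]] w 0.0601 gf 32.7 F [ 0.4 -0.8 -0.4]
shift cm [ 3.12 -0.14 16.38]
```

Emit:
drive_tool([
  [[0, 0, 0], [1.5, -0.1, 0], 5.8],
  [[0, 0, 0], [1.6, 0, 0], 5.8],
  [[0, 0, 0], [0, 0, 2.5], 5.8],
  [[0, 0, 0], [0, 0, 3], 5.8],
  [[0, 0, 0], [0, 0, 3], 5.8],
  [[0, 0, 0], [0, 0, 2.5], 5.8],
  [[0, 0, 0], [0, 0, 1.5], 5.8],
  [[0, 0, 0], [0, 0, 0.5], 5.8],
  [[0, 0, 0], [0, 0, 0], 5.8],
])

```text
clock: 21.85
position: [0.4816, 0.3967, 0.0707]
tool_rot: [2.221, 2.221, 0.001]
ft_force: [-0.6, -0.0, -0.7]
grip_width: 0.0608
grip_force: 32.7
```

```bash
python3 s.py .480 .397 .036; python3 -c "
from h import *
im=snap('side','s6'); cv2.imwrite('pics/s6b.png',cv2.resize(cv2.imread('pics/s6.png')[90:210,90:250],(800,600),interpolation=cv2.INTER_CUBIC))"
```

```text
t 21.85 p [0.4816 0.3967 0.0707] R [[0.0, 1.0, 0.0], [1.0, -0.0, 0.0], [0.0, 0.0, -1.0]] w 0.0608 gf 32.7 F [-0.6 -0.  -0.7]
shift cm [ 0.02 -0.16  3.47]
```

View pics/s6b.png

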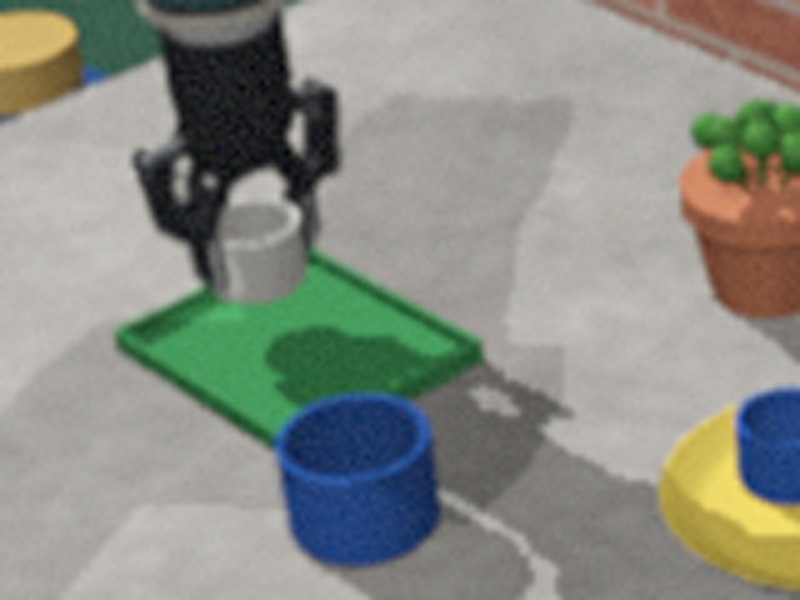

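The ramekin is held level at (258,255), over the far half of the tray. I lower it to contact.

Emit:
drive_tool([
  [[0, 0, 0], [0, -0.1, 1.5], 5.8],
  [[0, 0, 0], [0, 0, 1], 5.8],
  [[0, 0, 0], [0, 0, 0.6], 5.8],
  [[0, 0, 0], [0, 0, 0.2], 5.8],
  [[0, 0, 0], [0, 0, 0], 5.8],
])

```text
clock: 22.52
position: [0.4804, 0.3965, 0.0372]
tool_rot: [-2.221, -2.221, 0.0]
ft_force: [0.0, 0.1, -0.9]
grip_width: 0.0603
grip_force: 32.7
```

Emit:
drive_tool([
  [[0, 0, 0], [0, 0, 0.1], 5.8],
  [[0, 0, 0], [0, 0, 0], 5.8],
])

```text
clock: 22.78
position: [0.4804, 0.3966, 0.0364]
tool_rot: [2.221, 2.221, 0.0]
ft_force: [0.8, -0.4, -2.2]
grip_width: 0.0605
grip_force: 32.7
```

Emit:
drive_tool([
  [[0, 0, 0], [0, 0, 0.1], 5.8],
  [[0, 0, 0], [0, 0, 0], 5.8],
])

```text
clock: 23.02
position: [0.4805, 0.3966, 0.036]
tool_rot: [2.221, 2.221, 0.001]
ft_force: [-3.4, -2.6, 6.8]
grip_width: 0.0606
grip_force: 33.4
```

Contact. I release, rise, and head back for the red shaker.

Emit:
drive_tool([
  [[0, 0, 0], [0, 0, 0], 6.6],
  [[0, 0, 0], [0, 0, 0], 7.4],
  [[0, 0, 0], [0, 0, 0], 8.2],
  [[0, 0, 0], [0, 0, 0], 8.5],
  [[0, 0, 0], [0, 0, -1], 8.5],
  [[0, 0, 0], [0, 0, -2], 8.5],
  [[0, 0, 0], [0, 0, -4], 8.5],
  [[0, 0, 0], [0, 0, -5], 8.5],
  [[0, 0, 0], [0, 0, -4], 8.5],
  [[0, 0, 0], [-2, 0.1, 0], 8.5],
  [[0, 0, 0], [-5, 0.2, 0], 8.5],
  [[0, 0, 0], [-5, 0.2, 0], 8.5],
])

```text
clock: 24.52
position: [0.4849, 0.2749, 0.1955]
tool_rot: [2.221, 2.222, -0.0]
ft_force: [1.2, -0.1, -0.3]
grip_width: 0.0851
grip_force: 0.0
```

Emit:
drive_tool([
  [[0, 0, 0], [-5.5, 0.2, 0], 8.5],
  [[0, 0, 0], [-5.5, 0.2, 0], 8.5],
  [[0, 0, 0], [-5.5, 0.2, 0], 8.5],
  [[0, 0, 0], [-5.5, 0.2, 0], 8.5],
  [[0, 0, 0], [-5.5, 0.2, 0], 8.5],
  [[0, 0, 0], [-5.5, 0.2, 0], 8.5],
  [[0, 0, 0], [-5.5, 0.2, 0], 8.5],
  [[0, 0, 0], [-5.5, 0.2, 0], 8.5],
  [[0, 0, 0], [-5.5, 0.2, 0], 8.5],
  [[0, 0, 0], [-5.5, 0.2, 0], 8.5],
  [[0, 0, 0], [-5.5, 0.2, 0], 8.5],
  [[0, 0, 0], [0, 0, 0], 8.5],
])

```text
clock: 26.02
position: [0.5063, -0.3315, 0.1949]
tool_rot: [-2.225, -2.217, 0.001]
ft_force: [0.2, 0.4, 0.6]
grip_width: 0.0847
grip_force: 0.0
```

```bash
python3 s.py .5095 -.3635 .092
```

```text
t 26.02 p [ 0.5063 -0.3315  0.1949] R [[0.003, 1.0, -0.001], [1.0, -0.003, 0.0], [0.0, -0.001, -1.0]] w 0.0847 gf 0.0 F [0.2 0.4 0.6]
shift cm [-3.2   0.34 10.29]
```

Emit:
drive_tool([
  [[0, 0, 0], [-2, 0.3, 0], 8.5],
  [[0, 0, 0], [-1.2, 0.1, 0], 8.5],
  [[0, 0, 0], [0, 0, 2.5], 8.5],
  [[0, 0, 0], [0, 0, 2.5], 8.5],
  [[0, 0, 0], [0, 0, 2.2], 8.5],
  [[0, 0, 0], [0, 0, 0], 8.5],
])

```text
clock: 26.78
position: [0.5109, -0.3599, 0.1215]
tool_rot: [-2.219, -2.22, 0.001]
ft_force: [0.7, 0.8, -0.1]
grip_width: 0.0849
grip_force: 0.0
```

```bash
python3 s.py .5095 -.3635 .092; python3 -c "
from h import *
im=snap('side','s7'); cv2.imwrite('pics/s7b.png',cv2.resize(cv2.imread('pics/s7.png')[90:300,110:410],(800,560),interpolation=cv2.INTER_CUBIC))"
```

```text
t 26.77 p [ 0.5109 -0.3599  0.1215] R [[-0.0, 1.0, -0.002], [1.0, 0.0, 0.002], [0.002, -0.002, -1.0]] w 0.0849 gf 0.0 F [ 0.7  0.8 -0.1]
shift cm [-0.36 -0.13  2.95]
```

View pics/s7b.png

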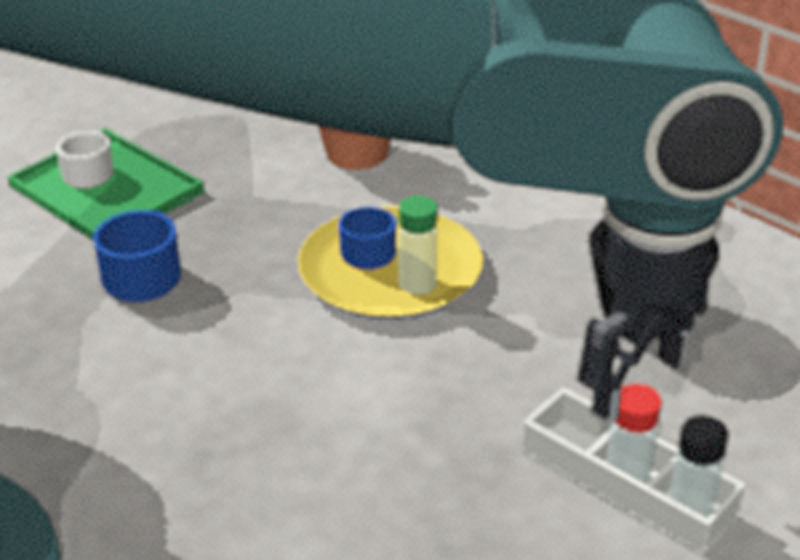

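The white ramekin stands on the tray at (85,158), the green shaker stands on the plate, and the fingers straddle the red lid at (638,405). I grasp it.

Emit:
drive_tool([
  [[0, 0, 0], [-0.35, -0.1, 0.5], 8.5],
  [[0, 0, 0], [0, 0, 1.2], 8.5],
  [[0, 0, 0], [0, 0, 1.2], 8.5],
  [[0, 0, 0], [0, 0, 0], 7],
  [[0, 0, 0], [0, 0, 0], 5.5],
  [[0, 0, 0], [0, 0, 0], 4.6],
  [[0, 0, 0], [0, 0, 0], 4.2],
  [[0, 0, 0], [0, 0, 0], 3.6],
  [[0, 0, 0], [0, 0, 0], 3.6],
  [[0, 0, 0], [0, 0, 0], 3.6],
], squeeze=30)

```text
clock: 28.08
position: [0.5104, -0.3641, 0.0946]
tool_rot: [2.221, 2.221, -0.0]
ft_force: [-2.4, 0.6, 5.5]
grip_width: 0.0392
grip_force: 30.0
```

Emit:
drive_tool([
  [[0, 0, 0], [0, 0, -1], 3.6],
  [[0, 0, 0], [0, 0, -2], 3.6],
  [[0, 0, 0], [0, 0, -2.5], 3.6],
  [[0, 0, 0], [0, 0, -2.5], 3.6],
  [[0, 0, 0], [0, 0, -2.5], 3.6],
  [[0, 0, 0], [0, 0, -2.5], 3.6],
  [[0, 0, 0], [0, 0, -2], 3.6],
  [[0, 0, 0], [0, 0, -1], 3.6],
  [[0, 0, 0], [0, 0, 0], 3.6],
])

```text
clock: 29.2
position: [0.5105, -0.3641, 0.2547]
tool_rot: [2.221, 2.221, 0.0]
ft_force: [0.2, -0.2, -1.2]
grip_width: 0.0389
grip_force: 30.4
```

```bash
python3 s.py .480 .324 .25
```

```text
t 29.2 p [ 0.5105 -0.3641  0.2547] R [[-0.0, 1.0, 0.001], [1.0, 0.0, -0.0], [-0.0, 0.001, -1.0]] w 0.0389 gf 30.4 F [ 0.2 -0.2 -1.2]
shift cm [68.81 -3.05  0.44]
```

Emit:
drive_tool([
  [[0, 0, 0], [1.5, -0.1, 0], 3.6],
  [[0, 0, 0], [3, -0.2, 0], 3.6],
  [[0, 0, 0], [4, -0.2, 0], 3.6],
  [[0, 0, 0], [4, -0.2, 0], 3.6],
  [[0, 0, 0], [4, -0.2, 0], 3.6],
  [[0, 0, 0], [4, -0.2, 0], 3.6],
  [[0, 0, 0], [4, -0.2, 0], 3.6],
  [[0, 0, 0], [4, -0.2, 0], 3.6],
  [[0, 0, 0], [4, -0.2, 0], 3.6],
  [[0, 0, 0], [4, -0.2, 0], 3.6],
  [[0, 0, 0], [4, -0.2, 0], 3.6],
  [[0, 0, 0], [4, -0.2, 0], 3.6],
])

```text
clock: 30.7
position: [0.4863, 0.0828, 0.2533]
tool_rot: [-2.221, -2.221, 0.001]
ft_force: [0.8, 0.4, -1.2]
grip_width: 0.0393
grip_force: 30.4
```

Emit:
drive_tool([
  [[0, 0, 0], [4, -0.2, 0], 3.6],
  [[0, 0, 0], [4, -0.2, 0], 3.6],
  [[0, 0, 0], [4, -0.2, 0], 3.6],
  [[0, 0, 0], [4, -0.2, 0], 3.6],
  [[0, 0, 0], [4, -0.1, 0], 3.6],
  [[0, 0, 0], [2, 0, 0], 3.6],
  [[0, 0, 0], [1, 0, 0], 3.6],
  [[0, 0, 0], [0, 0, 0], 3.6],
])

```text
clock: 31.7
position: [0.4783, 0.3108, 0.2539]
tool_rot: [-2.221, -2.222, 0.001]
ft_force: [-0.6, -1.0, -1.3]
grip_width: 0.0395
grip_force: 30.4
```

```bash
python3 s.py .480 .324 .11
```

```text
t 31.7 p [0.4783 0.3108 0.2539] R [[-0.0, 1.0, -0.0], [1.0, 0.0, -0.0], [-0.0, -0.0, -1.0]] w 0.0395 gf 30.4 F [-0.6 -1.  -1.3]
shift cm [ 1.32  0.18 14.39]
```

Emit:
drive_tool([
  [[0, 0, 0], [1.3, 0.2, 0], 3.6],
  [[0, 0, 0], [0, 0, 1.5], 3.6],
  [[0, 0, 0], [0, 0, 2.5], 3.6],
  [[0, 0, 0], [0, 0, 2.5], 3.6],
  [[0, 0, 0], [0, 0, 2.5], 3.6],
  [[0, 0, 0], [0, 0, 2.5], 3.6],
  [[0, 0, 0], [0, 0, 2], 3.6],
  [[0, 0, 0], [0, 0, 0.9], 3.6],
  [[0, 0, 0], [0, 0, 0], 3.6],
])

```text
clock: 32.83
position: [0.4803, 0.3239, 0.1098]
tool_rot: [-2.221, -2.221, 0.001]
ft_force: [1.0, 0.3, -0.3]
grip_width: 0.0392
grip_force: 30.4
```

```bash
python3 s.py .480 .324 .095; python3 -c "
from h import *
im=snap('side','s8'); cv2.imwrite('pics/s8b.png',cv2.resize(cv2.imread('pics/s8.png')[90:210,90:250],(800,600),interpolation=cv2.INTER_CUBIC))"
```

```text
t 32.83 p [0.4803 0.3239 0.1098] R [[0.0, 1.0, -0.001], [1.0, -0.0, -0.0], [-0.0, -0.001, -1.0]] w 0.0392 gf 30.4 F [ 1.   0.3 -0.3]
shift cm [ 0.01 -0.03  1.48]
```

View pics/s8b.png

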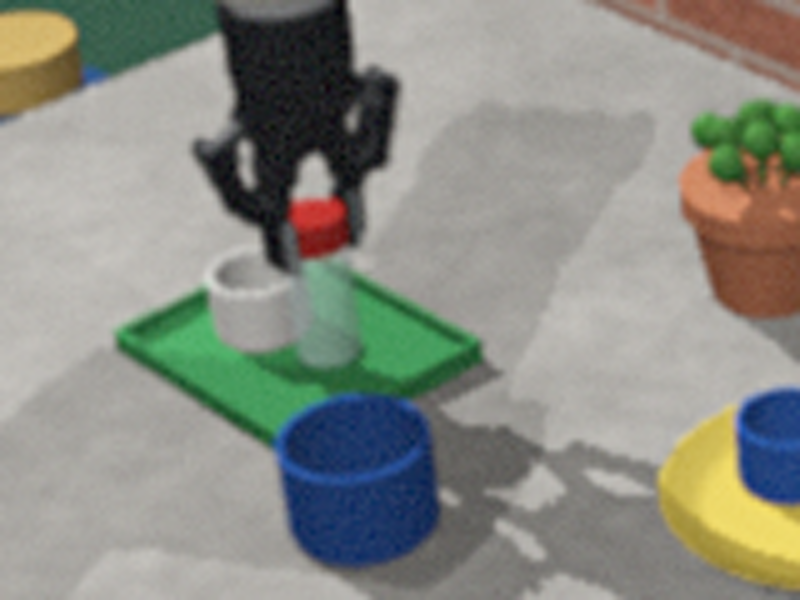

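The red shaker is upright at (325,285), beside the white ramekin and over the tray floor. I lower it to contact.

Emit:
drive_tool([
  [[0, 0, 0], [0, 0, 0.7], 3.6],
  [[0, 0, 0], [0, 0, 0.5], 3.6],
  [[0, 0, 0], [0, 0, 0.2], 3.6],
  [[0, 0, 0], [0, 0, 0], 3.6],
])

```text
clock: 33.38
position: [0.4803, 0.324, 0.0961]
tool_rot: [-2.221, -2.221, 0.0]
ft_force: [-0.3, 0.0, -1.3]
grip_width: 0.0393
grip_force: 30.4
```

Emit:
drive_tool([
  [[0, 0, 0], [0, 0, 0.1], 3.6],
  [[0, 0, 0], [0, 0, 0], 3.6],
])

```text
clock: 33.62
position: [0.4804, 0.324, 0.0953]
tool_rot: [2.221, 2.221, 0.0]
ft_force: [0.4, -0.1, -1.1]
grip_width: 0.0391
grip_force: 30.4
```

Emit:
drive_tool([
  [[0, 0, 0], [0, 0, 0.1], 3.6],
  [[0, 0, 0], [0, 0, 0], 3.6],
])

```text
clock: 33.88
position: [0.4805, 0.3241, 0.0946]
tool_rot: [-2.221, -2.221, -0.001]
ft_force: [-1.3, -1.0, 4.6]
grip_width: 0.0394
grip_force: 30.8
```

Emit:
drive_tool([
  [[0, 0, 0], [0, 0, 0], 4.2],
  [[0, 0, 0], [0, 0, 0], 4.8],
  [[0, 0, 0], [0, 0, 0], 6],
  [[0, 0, 0], [0, 0, 0], 7.5],
  [[0, 0, 0], [0, 0, 0], 8.5],
  [[0, 0, 0], [0, 0, -1], 8.5],
  [[0, 0, 0], [0, 0, -3], 8.5],
  [[0, 0, 0], [0, 0, -4], 8.5],
  [[0, 0, 0], [0, 0, -4], 8.5],
  [[0, 0, 0], [0, -3, -3], 8.5],
  [[0, 0, 0], [4, -3, 0], 8.5],
  [[0, 0, 0], [0, 0, 0], 8.5],
])

```text
clock: 35.38
position: [0.4189, 0.3656, 0.2455]
tool_rot: [-2.218, -2.224, -0.003]
ft_force: [0.1, 0.0, -0.0]
grip_width: 0.0851
grip_force: 0.0
```

```bash
python3 -c "
from h import *
im=snap('side','s9'); cv2.imwrite('pics/s9b.png',cv2.resize(cv2.imread('pics/s9.png')[80:305,110:410],(800,600),interpolation=cv2.INTER_CUBIC))
snap('top','t9'); cv2.imwrite('pics/t9b.png',cv2.resize(cv2.imread('pics/t9.png')[90:290,80:450],(800,432),interpolation=cv2.INTER_CUBIC))"
```

```text
(no output)
```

View pics/s9b.png

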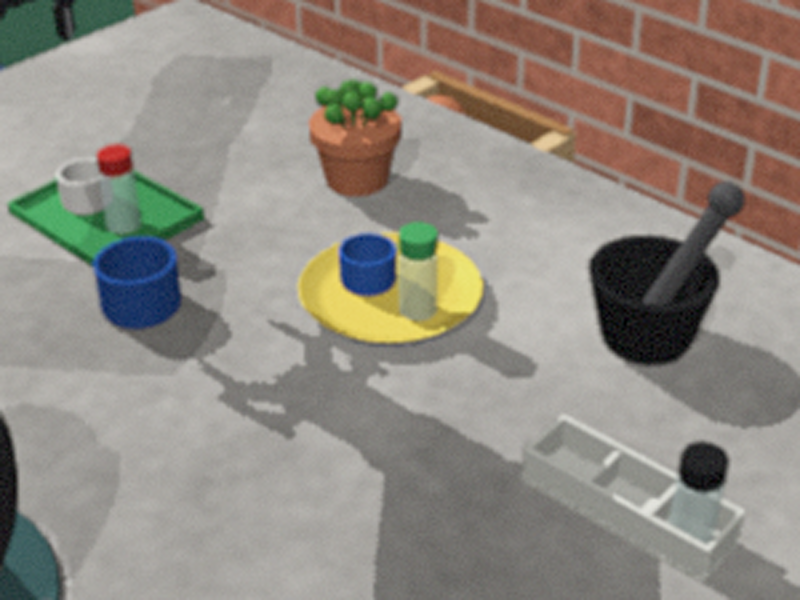

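View pics/t9b.png

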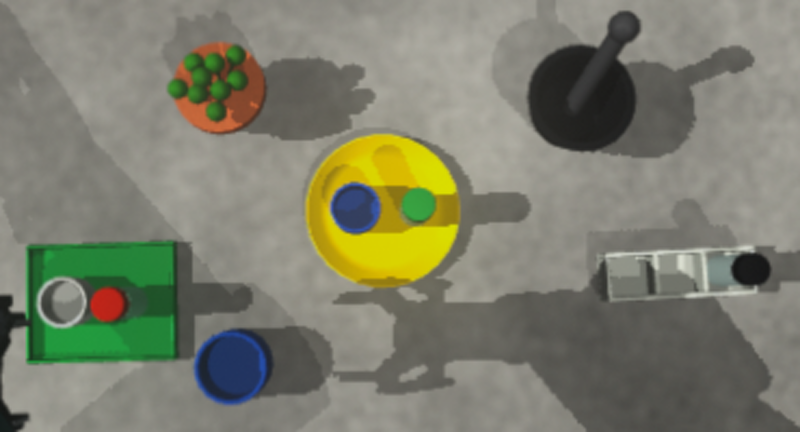

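All four pieces stand upright on their floors. The plate has blue at (356,208) and green at (418,205); the tray has white at (62,302) and red at (108,303). Black is still in the rack, the mortar and herb pot haven't moved, and the arm is clear.

```bash
python3 -c "
from bench import *
print(sign_off())"
```

```text
the job is handed in; nothing more can be done
None
```

The job is handed in at about 35 s on the clock: the blue ramekin and green-lidded shaker stand on the yellow plate, the white ramekin and red-lidded shaker stand on the green tray, and the last pictures show all four upright, the black-lidded shaker in the rack, and the mortar and herb pot where they were.

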